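# Lay the tall tin down in its tray

## Robot

A 6-joint arm with a two-finger parallel gripper is mounted at the origin on a cart in front of the work surface, level with it; the furniture and walls round the work are solid. World frame = base frame: x ahead of the robot, y to its left, z up, the work surface at z = 0. Lengths are in m, angles in rad, forces in N, time in s.
With the tool pointing down it reaches from about 0.35 to 0.925 m from the base axis. Payload 6.4 kg.
Tool frame: the origin (TCP) lies at the very end of the fingers, on their centre line; the grasp point (between the pads) lies 19 mm behind it; z points along the fingers, y is the line along which they close (so a half turn about z gives the same grasp; the last joint's range is limited). The gripper opens to 85 mm and grips with 20 to 120 N. Pads are 22 mm wide; open, the fingers measure 114 mm over their backs; the gripper's body (76 mm by 85 mm) begins 54 mm behind the grasp point. The pads swing forward as they close: fully open they stand 13 mm farther back than shut.
Start: joints at [-1.3, 0.245, 1.558, -0, 1.339, -0.174], TCP at [0.28, -0.587, 0.231] pointing down, gripper open.
Joint ranges: [-3.13, 3.13], [-1.02, 2.26], [0.13, 2.54], [-0.95, 4.09], [0.21, 2.88], [-2.74, 2.74]. Speed limits (rad/s): [2.57, 2.57, 3.14, 3.14, 3.14, 3.14].

## Interface

Orientations are given as a 3x3 rotation matrix whose columns are the frame's x, y, z axes.
In Python, from cell import ctrl gives the robot as it stands.
- The arm moves only by the shell command python3 -m inch 'ROWS'. ROWS is JSON, a list of rows, each an object of numbers: "tx", "ty", "tz": the shift along the tool's x, y, z in m; "wx", "wy", "wz": the turn, a rotation vector about the tool's x, y, z in degrees; "claw": the opening, from 0 (shut) to 1 (fully open). In form: [{"tx": .., "ty": .., "tz": .., "wx": .., "wy": .., "wz": .., "claw": ..}, ...]. A call has 1 to 20 rows; each row is the pose to reach, as a shift and turn from the pose commanded when the call began, along the tool's axes at that moment; what a row does not reach only later rows make up. A row lasts 1/10 s, in which the tool goes at most 50 mm and 8.59 degrees, less where a joint would pass 70% of its speed; a pose out of reach is approached as far as the arm can. A call with a gripper value outside its range is refused whole. The fingers move at their own pace and stop on an object; the grip force is fixed at half the most. Time passes only in rows, so rows that repeat a pose let the fingers close. It gives the time, the measured TCP pose, the force, the opening and the grip force at its end, in the units of the state.
- ctrl.read_state(): the state, without advancing time (a new reading comes with each control period).
- ctrl.capture(name): name is "side" or "top" or "wrist"; returns the picture (420x560x3 uint8, red, green, blue); there is no depth.
- ctrl.get_calibration(name): a dict with "fx", "fy", "cx", "cy" (pixels), "view" (4x4, takes a point from world to camera coordinates). Camera axes: x right, y up, looking along -z (the intrinsics and any distortion apply to the point x, -y, -z); pixel columns grow to the right and rows downward; lengths in m; the calibration is good to about 2 mm. A picture is of the moment at which its call begins: read the wrist's pose just before it. get_calibration takes no time and is no camera call; for the wrist camera it gives the pose at the moment of the call.
- ctrl.job_done(): hands the job in; it is judged then, once.
Trained networks look in the newest picture that a camera, given by its name, has taken for a name from the list of things; names that differ only in an ending like _2 or _b are one class to them, and where a whole thing is asked for, a point or a joint stands for the part that bears it (a point fixed in the world has none). Each returns a list of dicts, best first, with "p" (0 to 1); they miss things now and then, are a little off and sometimes report something else, mostly with a low value. They report only what shows in the picture. A call takes as long as a camera call.
- ctrl.masks_of(camera, target): "pixels" (420x560 bool, what is visible of it) and "xy" ([column, row] in pixels, amid what is visible of it).
The state is a dict: "clock": time; "joint_positions": joint angles; "qvel": joint speeds; "effort": joint torques, N m; "tool_pos": TCP position; "eef_rot": TCP orientation; "force": force on the tool from outside, world axes, zero at the start; "torque": the same for the moment, N m; "width": opening from 0.0 (shut) to 1.0 (fully open); "gripper_force": force on a finger pad.
Only numpy, scipy, OpenCV 4.12 (cv2) and the standard library are available. Lean on these libraries where they do the work, as an engineer would, in place of code of your own. Each camera call takes 0.05 s, during which the arm holds its last target. There are 200 camera calls.

## Task

The tall metal tin is standing up about the middle of its low dark wooden tray. Tip it over onto its side lengthwise in the tray (its lid may face either end; do not let it fall out with its middle beyond the end wall) and work it down until it lies flat on the tray's floor, entirely between the four walls with no end or edge left riding on the rim, then leave it at rest there. Its sheet metal dents, so push gently, never forcing it, and leave the things standing around it where they are.

Things in the scene. Friction and masses are not known exactly. Their poses are not given: they have to be found in the camera images.
- tall_tin: Closed box-shaped bare-metal tin, fixed slip lid: 104 mm (x) by 88 mm (y) by 200 mm tall (z, foot to lid), edges rounded 4 mm, dents above 80 N; too wide to grasp, so it is pushed. Origin: centre of its underside. It starts upright in the tray, its y nearly along the tray's y, standing within 20 mm of its centre. 0.3 to 0.55 kg, centre of mass 100 mm above the foot.
- tin_mid (a point): Middle of the tin, 100 mm up its axis from the underside centre; axes as the tin. Upright, the tin slides when pushed within about 40 mm of its foot (5 N or less), tips when pushed near the lid (about 1 N), and falls by itself beyond about 0.41 rad of tilt.
- tray: Low open dark wooden tray, fixed to the worktop. Origin: underside centre, on the worktop; y along its length (+y is the left end as the robot sees it). Outside 134 (x) by 223 (y) mm, walls 9 mm thick and 38 mm high over the worktop, floor 6 mm thick; inside 116 by 205 mm. Bystanders stand beside its long sides, 20 mm or more off; none at its ends.
- tray_left (a point): Middle of the inner face of the tray's +y end wall, at floor level (6 mm up); axes as the tray. Slid up against one end wall and then tipped away from it, the tin lands with its foot on the tray floor and its lid end lying on the other end wall and hanging out; tipped from the middle, it falls out over that wall.
- tray_right (a point): Middle of the top inner edge of the tray's -y end wall (38 mm up); axes as the tray. A tin whose lid end lies on an end wall drops inside when that end is pushed back (5 to 12 N) until it clears the wall, which is felt as the foot nears the wall at its own end.
- spice_jar: Bystander: slim spice jar with dark lid, 41 mm diameter, 105 mm tall, upright; origin at underside centre.
- food_can: Bystander: food can, 57 mm diameter, 72 mm tall, upright; origin at underside centre.
- flat_tin: Bystander: low flat fish-tin-like box 63 x 105 x 26 mm; origin at underside centre.
- mug: Bystander: two-tone mug, 83 mm diameter, 117 mm over the handle, 94 mm tall, on the right; origin at underside centre.

How it is judged:
By the outcome, as a careful person would: the job done as asked, in the order asked, and still so for the second after the job is handed in, with the robot touching nothing.
It also fails if it takes over 54 s, if anything falls off the work surface, if the arm or the gripper's body presses on something with over 40 N, if the wrist force passes 120 N, or if a joint passes its speed limit or range.

## Working session

There is one attempt and no reset: what is moved stays moved. The work goes in short steps, Python scripts to look and compute and a shell command to move; the robot and the scene stay as the last step left them, time stands still between calls to the robot, and variables do not carry over. Pictures are saved under pics/ and viewed, at most 10 in all, crops included, and the job is handed in when it is done.

```bash
mkdir -p pics; ls
python3 - <<'E'
from cell import ctrl
import cv2,numpy as np
s=ctrl.read_state();print(s)
ims=[]
for c in("top","side"):
    im=ctrl.capture(c);ims.append(im);k=ctrl.get_calibration(c);print(c,k)
    for t in("tall_tin","tray"):
        for m in ctrl.masks_of(c,t)[:2]:
            ys,xs=np.nonzero(m["pixels"]);print(c,t,m["p"],m["xy"],xs.min(),xs.max(),ys.min(),ys.max())
            r=cv2.minAreaRect(np.c_[xs,ys].astype(np.float32));print(r)
    cv2.imwrite(f"pics/{c}0.png",im[:,:,::-1])
E
```

```text
pics
{'clock': 0.0, 'joint_positions': array([-1.30009361e+00,  2.45793235e-01,  1.55902107e+00, -3.43531011e-06,
        1.33872168e+00, -1.74067104e-01]), 'qvel': array([ 0.00033713,  0.00022309,  0.00017942,  0.00060225, -0.00121415,
       -0.00066439]), 'effort': array([ 1.55179576e-03, -4.29510140e+01, -3.26125574e+01, -7.55853739e-05,
        5.41026617e-03, -5.71941268e-07]), 'tool_pos': array([ 0.27953298, -0.58619702,  0.23018987]), 'eef_rot': array([[ 9.02709472e-01,  4.30250318e-01, -5.22886504e-04],
       [ 4.30250507e-01, -9.02707593e-01,  1.87167280e-03],
       [ 3.33274199e-04, -1.91454894e-03, -9.99998112e-01]]), 'force': array([-0.11697252, -0.29199803, -0.33791462]), 'torque': array([ 0.03301341,  0.01179485, -0.02787036]), 'gripper_force': 0.0, 'width': 0.9998724913060554}
top {'fx': 479.7204029432101, 'fy': 479.7204029432101, 'cx': 281.84578093759274, 'cy': 205.28883779005895, 'view': array([[-0.02331786, -0.99960175,  0.01589391, -0.06228818],
       [ 0.99048744, -0.02094281,  0.13600008, -0.57443908],
       [-0.13561306,  0.01891394,  0.99058133, -1.1184035
[... 314 characters left out ...]
6, 92.97097778320312), 71.56504821777344)
side {'fx': 402.58622750233087, 'fy': 402.58622750233087, 'cx': 281.6856939764463, 'cy': 213.77316760763085, 'view': array([[-0.87706361,  0.48020028,  0.01292735,  0.50715343],
       [-0.39959553, -0.74425015,  0.53517765,  0.1130929 ],
       [ 0.26661364,  0.46421913,  0.84464061, -1.04941045],
       [ 0.        ,  0.        ,  0.        ,  1.        ]])}
side tall_tin 0.69 [314.0, 245.8] 278 352 194 298
((311.8174133300781, 242.9752197265625), (72.43449401855469, 88.96890258789062), 43.2642936706543)
side tray 0.63 [323.7, 287.4] 252 368 231 327
((310.3838195800781, 267.8555908203125), (106.99209594726562, 65.22224426269531), 42.81420135498047)
```

Run:
```python
import cv2,numpy as np
a=cv2.imread("pics/top0.png");b=cv2.imread("pics/side0.png")
cv2.imwrite("pics/c0.png",cv2.resize(a[150:300,140:340],None,fx=4,fy=4,interpolation=cv2.INTER_CUBIC))
```

```text
(no output)
```

View pics/side0.png

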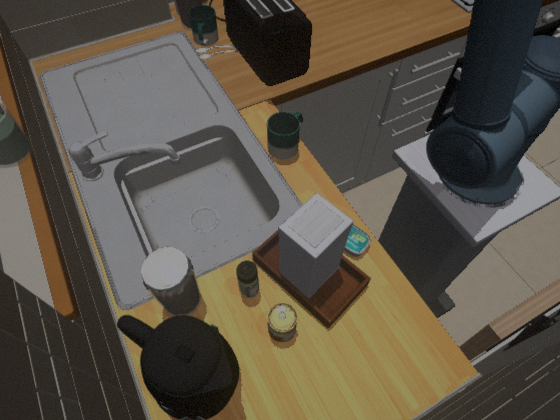

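View pics/c0.png

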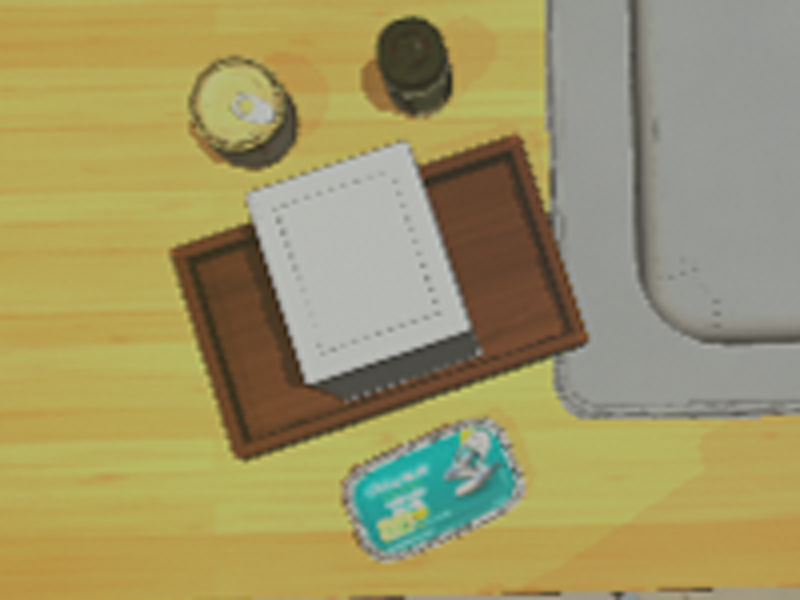

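The crop shows the tray's rim corners at about (172,248), (520,135), (588,343), (240,458), and the tin's lid corners at (247,192), (407,142), (472,332), (307,383). The can and jar are beyond the tray and the flat tin is on the near side. Next I turn these into poses.

```bash
cat > h.py <<'E'
import numpy as np,cv2
from cell import ctrl
def ray(k,uv,z):
    V=k["view"];R=V[:3,:3];c=-R.T@V[:3,3]
    d=R.T@np.array([(uv[0]-k["cx"])/k["fx"],-(uv[1]-k["cy"])/k["fy"],-1])
    return c+d*(z-c[2])/d[2]
E
python3 - <<'E'
from h import *
k=ctrl.get_calibration("top")
for n,P,z in(("tray",[(172,248),(520,135),(588,343),(240,458)],.038),("lid",[(247,192),(407,142),(472,332),(307,383)],.206)):
    Q=np.array([ray(k,(u/4+140,v/4+150),z) for u,v in P])
    c=Q.mean(0); yv=(Q[0]+Q[3]-Q[1]-Q[2])[:2]/2; xv=(Q[0]+Q[1]-Q[2]-Q[3])[:2]/2
    print(n,c.round(4),"ylen",np.hypot(*yv).round(4),"xlen",np.hypot(*xv).round(4),"yaw y",np.degrees(np.arctan2(-yv[0],yv[1])).round(2),"yaw x",np.degrees(np.arctan2(xv[1],xv[0])).round(2))
    if n=="tray": T=c;a=np.arctan2(-yv[0],yv[1]);R=np.array([[np.cos(a),-np.sin(a)],[np.sin(a),np.cos(a)]])
    else: print("tin in tray",R.T@(c-T)[:2])
for uv in [(250,105),(415,65)]:
    p=ray(k,(uv[0]/4+140,uv[1]/4+150),.08 if uv[0]<300 else .105);print(p,R.T@(p-T)[:2])
E
```

```text
tray [0.5308 0.038  0.038 ] ylen 0.2189 xlen 0.1329 yaw y 17.05 yaw x 17.29
lid [0.5315 0.036  0.206 ] ylen 0.087 xlen 0.104 yaw y 16.23 yaw x 17.47
tin in tray [ 4.55095744e-05 -2.08692448e-03]
[0.63998129 0.10999173 0.08      ] [0.12546569 0.0367999 ]
[0.65642391 0.01168607 0.105     ] [ 0.11236308 -0.0620064 ]
```

```bash
cat >> h.py <<'E'
from scipy.spatial.transform import Rotation as Ro
a=np.radians(17.2);T=np.array([.5308,.038,0]);RT=Ro.from_euler("z",a).as_matrix()
def st():
    s=ctrl.read_state();p=RT.T@(s["tool_pos"]-T);print("t %.2f tray-frame tcp"%s["clock"],(1e3*p).round(1),"F",(RT.T@s["force"]).round(1),"w",round(s["width"],2));return s
def goto(x,y,z,lean):  # mm in tray frame; lean: deg, tip points to +y
    s=st();p=T+RT@np.array([x,y,z])/1e3;E=s["eef_rot"]
    l=np.radians(lean);zt=[0,np.sin(l),-np.cos(l)];xt=[0,np.cos(l),np.sin(l)]
    G=RT@np.c_[xt,np.cross(zt,xt),zt]
    print("t",(E.T@(p-s["tool_pos"])).round(4),"w",np.degrees(Ro.from_matrix(E.T@G).as_rotvec()).round(1))
E
python3 - <<'E'
from h import *
goto(0,-130,230,0)
k=ctrl.get_calibration("top");
m=ctrl.masks_of("top","mug")
for q in m[:1]: print(q["p"],ray(k,q["xy"],.05))
E
```

```text
t 0.30 tray-frame tcp [-424.6 -522.4  230.9] F [-0.9  0.   0.1] w 1.0
t [ 0.4767 -0.3271  0.0012] w [ -0.   -0.  -81.7]
0.97 [ 0.40035718 -0.31256254  0.05      ]
```

```bash
python3 -m inch '[{"tx":0.2,"ty":-0.137,"tz":0,"wz":-34,"claw":0},{"tx":0.2,"ty":-0.137,"tz":0,"wz":-34,"claw":0},{"tx":0.2,"ty":-0.137,"tz":0,"wz":-34,"claw":0},{"tx":0.2,"ty":-0.137,"tz":0,"wz":-34,"claw":0},{"tx":0.477,"ty":-0.327,"wz":-81.7,"claw":0},{"tx":0.477,"ty":-0.327,"wz":-81.7,"claw":0},{"tx":0.477,"ty":-0.327,"wz":-81.7,"claw":0},{"tx":0.477,"ty":-0.327,"wz":-81.7,"claw":0},{"tx":0.477,"ty":-0.327,"wz":-81.7,"claw":0},{"tx":0.477,"ty":-0.327,"wz":-81.7,"claw":0},{"tx":0.477,"ty":-0.327,"wz":-81.7,"claw":0},{"tx":0.477,"ty":-0.327,"wz":-81.7,"claw":0},{"tx":0.477,"ty":-0.327,"wz":-81.7,"claw":0}]'; python3 -c "
from h import *
goto(0,-95,130,30)"
```

```text
t 0.35 tray-frame tcp [-424.6 -522.4  231. ] F [ 0.3  0.5 -0.1] w 1.0
t [ 0.4818 -0.3617  0.1012] w [ 21.3  24.7 -79.7]schema error: expected keys tx, ty, tz, wx, wy, wz, claw
```

```bash
python3 -m inch '[{"tx":0.2,"ty":-0.137,"tz":0,"wx":0,"wy":0,"wz":-34,"claw":0},{"tx":0.2,"ty":-0.137,"tz":0,"wx":0,"wy":0,"wz":-34,"claw":0},{"tx":0.2,"ty":-0.137,"tz":0,"wx":0,"wy":0,"wz":-34,"claw":0},{"tx":0.2,"ty":-0.137,"tz":0,"wx":0,"wy":0,"wz":-34,"claw":0},{"tx":0.477,"ty":-0.327,"tz":0,"wx":0,"wy":0,"wz":-81.7,"claw":0},{"tx":0.477,"ty":-0.327,"tz":0,"wx":0,"wy":0,"wz":-81.7,"claw":0},{"tx":0.477,"ty":-0.327,"tz":0,"wx":0,"wy":0,"wz":-81.7,"claw":0},{"tx":0.477,"ty":-0.327,"tz":0,"wx":0,"wy":0,"wz":-81.7,"claw":0},{"tx":0.477,"ty":-0.327,"tz":0,"wx":0,"wy":0,"wz":-81.7,"claw":0},{"tx":0.477,"ty":-0.327,"tz":0,"wx":0,"wy":0,"wz":-81.7,"claw":0},{"tx":0.477,"ty":-0.327,"tz":0,"wx":0,"wy":0,"wz":-81.7,"claw":0},{"tx":0.477,"ty":-0.327,"tz":0,"wx":0,"wy":0,"wz":-81.7,"claw":0},{"tx":0.477,"ty":-0.327,"tz":0,"wx":0,"wy":0,"wz":-81.7,"claw":0}]'; python3 -c "
from h import *
goto(0,-95,130,30)"
```

```text
clock: 1.65
tool_pos: [0.5707, -0.0833, 0.2313]
eef_rot: [[-0.3, 0.954, 0.0], [0.954, 0.3, 0.001], [0.0, 0.001, -1.0]]
force: [-0.3, -0.5, -0.3]
width: 0.001
gripper_force: 0.0
t 1.65 tray-frame tcp [   2.2 -127.7  231.3] F [-0.5 -0.4 -0.3] w 0.0
t [ 0.0326 -0.0021  0.1013] w [-0.  30.   0.3]
```

```bash
python3 -m inch '[{"tx":0.033,"ty":-0.002,"tz":0.05,"wx":0,"wy":15,"wz":0,"claw":0},{"tx":0.033,"ty":-0.002,"tz":0.05,"wx":0,"wy":15,"wz":0,"claw":0},{"tx":0.033,"ty":-0.002,"tz":0.101,"wx":0,"wy":30,"wz":0,"claw":0},{"tx":0.033,"ty":-0.002,"tz":0.101,"wx":0,"wy":30,"wz":0,"claw":0},{"tx":0.033,"ty":-0.002,"tz":0.101,"wx":0,"wy":30,"wz":0,"claw":0},{"tx":0.033,"ty":-0.002,"tz":0.101,"wx":0,"wy":30,"wz":0,"claw":0},{"tx":0.033,"ty":-0.002,"tz":0.101,"wx":0,"wy":30,"wz":0,"claw":0}]'; python3 -c "
from h import *
goto(0,-68,22,30)"
```

```text
clock: 2.35
tool_pos: [0.5587, -0.0556, 0.132]
eef_rot: [[-0.258, 0.955, -0.145], [0.829, 0.296, 0.475], [0.497, 0.002, -0.868]]
force: [-0.1, -0.2, 0.7]
width: 0.001
gripper_force: 0.0
t 2.35 tray-frame tcp [ -1.1 -97.7 132. ] F [-0.1 -0.2  0.7] w 0.0
t [-0.0289  0.0008  0.1102] w [0.1 0.2 0.1]
```

```bash
python3 -m inch '[{"tx":-0.015,"ty":0.001,"tz":0.055,"wx":0,"wy":0,"wz":0,"claw":0},{"tx":-0.015,"ty":0.001,"tz":0.055,"wx":0,"wy":0,"wz":0,"claw":0},{"tx":-0.029,"ty":0.001,"tz":0.08,"wx":0,"wy":0,"wz":0,"claw":0},{"tx":-0.029,"ty":0.001,"tz":0.1,"wx":0,"wy":0,"wz":0,"claw":0},{"tx":-0.029,"ty":0.001,"tz":0.108,"wx":0,"wy":0,"wz":0,"claw":0},{"tx":-0.029,"ty":0.001,"tz":0.108,"wx":0,"wy":0,"wz":0,"claw":0},{"tx":-0.029,"ty":0.001,"tz":0.108,"wx":0,"wy":0,"wz":0,"claw":0},{"tx":-0.029,"ty":0.001,"tz":0.108,"wx":0,"wy":0,"wz":0,"claw":0}]'; python3 -c "
from h import *
goto(0,0,22,30)
s=ctrl.capture('side');cv2.imwrite('pics/s1.png',cv2.resize(s[150:350,200:430],None,fx=3,fy=3)[:,:,::-1])"
```

```text
clock: 3.15
tool_pos: [0.5516, -0.0282, 0.0238]
eef_rot: [[-0.257, 0.955, -0.145], [0.828, 0.295, 0.477], [0.498, 0.002, -0.867]]
force: [-0.2, 0.5, 0.4]
width: 0.004
gripper_force: 0.0
t 3.15 tray-frame tcp [  0.3 -69.4  23.8] F [-0.1  0.5  0.4] w 0.0
t [ 0.0592 -0.0003  0.0362] w [0.1 0.1 0. ]
```

View pics/s1.png

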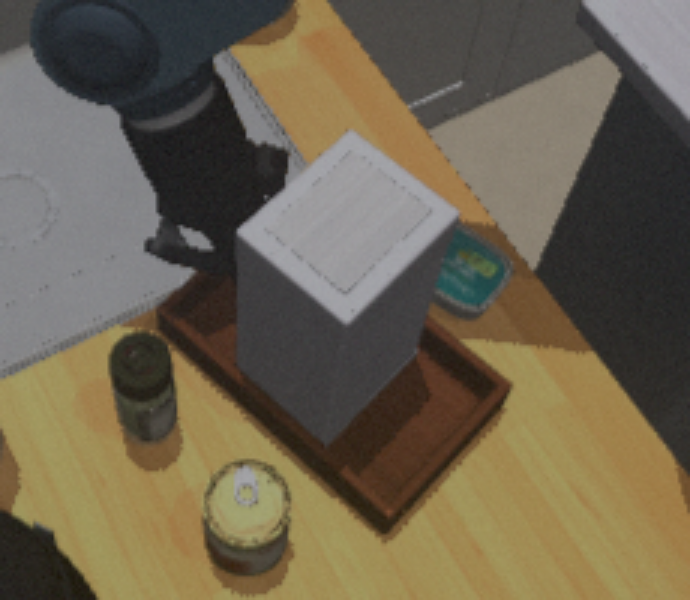

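The tool stands leaned back in the gap on the sink side, well clear of the tin's lid (picture edge at about (240,230)). Now I push the foot toward the +y wall.

```bash
python3 -m inch '[{"tx":0.0043,"ty":0,"tz":0.0025,"wx":0,"wy":0,"wz":0,"claw":0},{"tx":0.0087,"ty":0,"tz":0.005,"wx":0,"wy":0,"wz":0,"claw":0},{"tx":0.0113,"ty":0,"tz":0.0065,"wx":0,"wy":0,"wz":0,"claw":0},{"tx":0.0139,"ty":0,"tz":0.008,"wx":0,"wy":0,"wz":0,"claw":0},{"tx":0.0165,"ty":0,"tz":0.0095,"wx":0,"wy":0,"wz":0,"claw":0},{"tx":0.0191,"ty":0,"tz":0.011,"wx":0,"wy":0,"wz":0,"claw":0},{"tx":0.0217,"ty":0,"tz":0.0125,"wx":0,"wy":0,"wz":0,"claw":0},{"tx":0.0243,"ty":0,"tz":0.014,"wx":0,"wy":0,"wz":0,"claw":0},{"tx":0.0269,"ty":0,"tz":0.0155,"wx":0,"wy":0,"wz":0,"claw":0},{"tx":0.0295,"ty":0,"tz":0.017,"wx":0,"wy":0,"wz":0,"claw":0}]'; python3 -c "
from h import *
st()
s=ctrl.capture('side');cv2.imwrite('pics/s2.png',cv2.resize(s[150:350,200:430],None,fx=3,fy=3)[:,:,::-1])"
```

```text
clock: 4.2
tool_pos: [0.5402, 0.0052, 0.0223]
eef_rot: [[-0.256, 0.955, -0.148], [0.827, 0.295, 0.478], [0.5, 0.0, -0.866]]
force: [1.7, -1.8, -0.7]
width: -0.002
gripper_force: 0.9
t 4.20 tray-frame tcp [ -0.7 -34.1  22.3] F [ 1.1 -2.2 -0.7] w -0.0
```

View pics/s2.png

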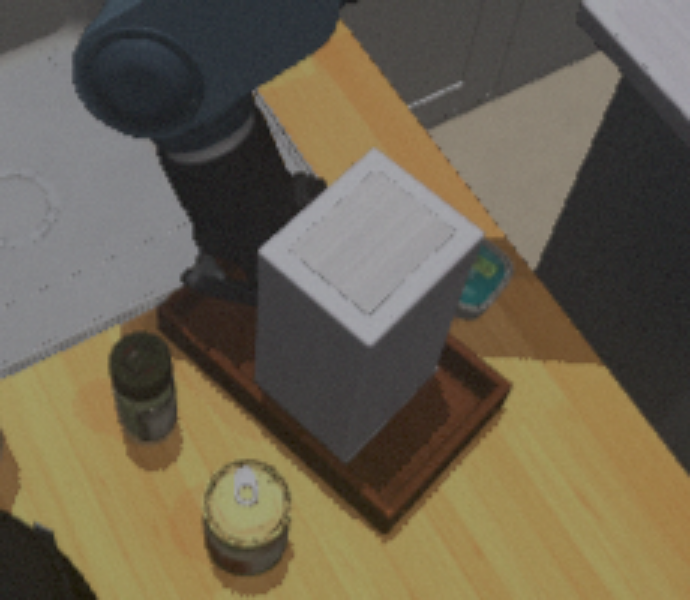

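The tin is sliding upright, its near foot corner now at (347,458), and the force is 2 N. I continue.

```bash
python3 -m inch '[{"tx":0.0026,"ty":0,"tz":0.0015,"wx":0,"wy":0,"wz":0,"claw":0},{"tx":0.0052,"ty":0,"tz":0.003,"wx":0,"wy":0,"wz":0,"claw":0},{"tx":0.0078,"ty":0,"tz":0.0045,"wx":0,"wy":0,"wz":0,"claw":0},{"tx":0.0104,"ty":0,"tz":0.006,"wx":0,"wy":0,"wz":0,"claw":0},{"tx":0.013,"ty":0,"tz":0.0075,"wx":0,"wy":0,"wz":0,"claw":0},{"tx":0.0156,"ty":0,"tz":0.009,"wx":0,"wy":0,"wz":0,"claw":0},{"tx":0.0182,"ty":0,"tz":0.0105,"wx":0,"wy":0,"wz":0,"claw":0},{"tx":0.0208,"ty":0,"tz":0.012,"wx":0,"wy":0,"wz":0,"claw":0},{"tx":0.0234,"ty":0,"tz":0.0135,"wx":0,"wy":0,"wz":0,"claw":0},{"tx":0.026,"ty":0,"tz":0.015,"wx":0,"wy":0,"wz":0,"claw":0}]'; python3 -c "
from h import *
st()"; python3 -m inch '[{"tx":0.001,"ty":0,"tz":0.0005,"wx":0,"wy":0,"wz":0,"claw":0},{"tx":0.002,"ty":0,"tz":0.001,"wx":0,"wy":0,"wz":0,"claw":0},{"tx":0.003,"ty":0,"tz":0.0015,"wx":0,"wy":0,"wz":0,"claw":0},{"tx":0.004,"ty":0,"tz":0.002,"wx":0,"wy":0,"wz":0,"claw":0}]'; python3 -c "
from h import *
st()"
```

```text
clock: 5.25
tool_pos: [0.5313, 0.0339, 0.0223]
eef_rot: [[-0.256, 0.955, -0.148], [0.827, 0.295, 0.478], [0.5, 0.0, -0.866]]
force: [0.8, -1.9, 0.3]
width: 0.002
gripper_force: 0.9
t 5.25 tray-frame tcp [-0.7 -4.1 22.3] F [ 0.2 -2.   0.3] w 0.0
clock: 5.65
tool_pos: [0.5299, 0.0381, 0.0225]
eef_rot: [[-0.256, 0.955, -0.148], [0.827, 0.295, 0.478], [0.5, -0.0, -0.866]]
force: [1.1, -1.6, -0.6]
width: -0.0
gripper_force: 0.7
t 5.65 tray-frame tcp [-0.8  0.3 22.5] F [ 0.6 -1.9 -0.6] w -0.0
```

```bash
python3 -m inch '[{"tx":0.0009,"ty":0,"tz":0.0005,"wx":0,"wy":0,"wz":0,"claw":0},{"tx":0.0017,"ty":0,"tz":0.001,"wx":0,"wy":0,"wz":0,"claw":0},{"tx":0.0026,"ty":0,"tz":0.0015,"wx":0,"wy":0,"wz":0,"claw":0},{"tx":0.0032,"ty":0,"tz":0.0018,"wx":0,"wy":0,"wz":0,"claw":0}]'; python3 -c "
from h import *
st()"; python3 -m inch '[{"tx":0.0006,"ty":0,"tz":0.0003,"wx":0,"wy":0,"wz":0,"claw":0},{"tx":0.0012,"ty":0,"tz":0.0006,"wx":0,"wy":0,"wz":0,"claw":0}]'; python3 -c "
from h import *
st()"
```

```text
clock: 6.05
tool_pos: [0.5289, 0.0416, 0.0226]
eef_rot: [[-0.256, 0.955, -0.148], [0.827, 0.296, 0.478], [0.5, -0.0, -0.866]]
force: [0.9, -0.4, -0.9]
width: -0.001
gripper_force: 0.7
t 6.05 tray-frame tcp [-0.7  4.  22.6] F [ 0.8 -0.7 -0.9] w -0.0
clock: 6.25
tool_pos: [0.5286, 0.0428, 0.0227]
eef_rot: [[-0.256, 0.955, -0.148], [0.827, 0.295, 0.478], [0.5, -0.0, -0.866]]
force: [0.5, -0.9, -1.6]
width: -0.009
gripper_force: 0.7
t 6.25 tray-frame tcp [-0.7  5.2 22.7] F [ 0.2 -1.  -1.6] w -0.01
```

```bash
python3 -m inch '[{"tx":0.0009,"ty":0,"tz":0.0005,"wx":0,"wy":0,"wz":0,"claw":0},{"tx":0.0017,"ty":0,"tz":0.001,"wx":0,"wy":0,"wz":0,"claw":0}]'; python3 -c "
from h import *
st()"; python3 -m inch '[{"tx":0.0009,"ty":0,"tz":0.0005,"wx":0,"wy":0,"wz":0,"claw":0},{"tx":0.0017,"ty":0,"tz":0.001,"wx":0,"wy":0,"wz":0,"claw":0}]'; python3 -c "
from h import *
st()
im=ctrl.capture('top');cv2.imwrite('pics/t1.png',cv2.resize(im[150:300,140:340],None,fx=4,fy=4,interpolation=cv2.INTER_CUBIC)[:,:,::-1])
"
```

```text
clock: 6.45
tool_pos: [0.5281, 0.0447, 0.0227]
eef_rot: [[-0.256, 0.955, -0.148], [0.827, 0.295, 0.478], [0.5, 0.0, -0.866]]
force: [1.6, -2.4, -1.0]
width: 0.001
gripper_force: 1.5
t 6.45 tray-frame tcp [-0.6  7.2 22.7] F [ 0.8 -2.7 -1. ] w 0.0
clock: 6.65
tool_pos: [0.5288, 0.0457, 0.023]
eef_rot: [[-0.257, 0.956, -0.144], [0.829, 0.294, 0.476], [0.497, 0.003, -0.868]]
force: [4.9, -5.5, -1.0]
width: 0.002
gripper_force: 3.2
t 6.65 tray-frame tcp [ 0.4  7.9 23. ] F [ 3.1 -6.7 -1. ] w 0.0
```

View pics/t1.png

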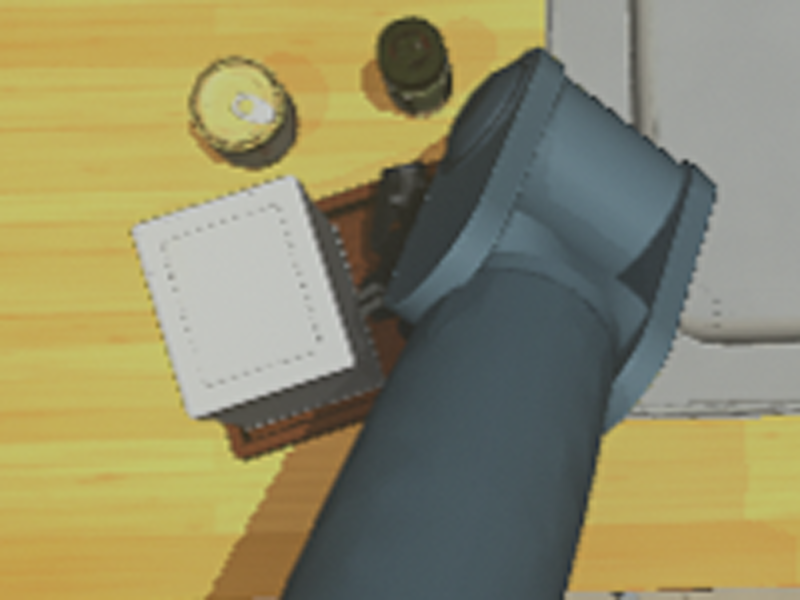

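The lid corners (135,228), (295,178), (353,365), (193,418) put the tin about 62 mm farther +y. With the force rising to 7 N, it is against the wall. I back off, go over the top and come down on the +y side.

```bash
python3 -m inch '[{"tx":-0.009,"ty":0,"tz":-0.005,"wx":0,"wy":0,"wz":0,"claw":0},{"tx":-0.018,"ty":0,"tz":-0.01,"wx":0,"wy":0,"wz":0,"claw":0},{"tx":-0.018,"ty":0,"tz":-0.05,"wx":0,"wy":0,"wz":0,"claw":0},{"tx":-0.018,"ty":0,"tz":-0.1,"wx":0,"wy":0,"wz":0,"claw":0},{"tx":-0.018,"ty":0,"tz":-0.15,"wx":0,"wy":0,"wz":0,"claw":0},{"tx":-0.018,"ty":0,"tz":-0.2,"wx":0,"wy":0,"wz":0,"claw":0},{"tx":-0.018,"ty":0,"tz":-0.25,"wx":0,"wy":0,"wz":0,"claw":0},{"tx":-0.018,"ty":0,"tz":-0.25,"wx":0,"wy":0,"wz":0,"claw":0},{"tx":-0.018,"ty":0,"tz":-0.25,"wx":0,"wy":0,"wz":0,"claw":0}]'; python3 -c "
from h import *
goto(0,-60,270,0)
goto(0,140,260,0)
goto(0,140,185,0)"
```

```text
clock: 7.6
tool_pos: [0.5693, -0.0889, 0.231]
eef_rot: [[-0.256, 0.956, -0.146], [0.828, 0.294, 0.477], [0.499, 0.001, -0.867]]
force: [0.3, 0.2, -0.4]
width: -0.001
gripper_force: 0.0
t 7.60 tray-frame tcp [  -0.7 -132.6  231. ] F [ 0.3  0.1 -0.4] w -0.0
t [0.0824 0.0007 0.0024] w [  0.1 -29.9  -0.1]
t 7.60 tray-frame tcp [  -0.7 -132.6  231. ] F [ 0.3  0.1 -0.4] w -0.0
t [0.2507 0.0004 0.1109] w [  0.1 -29.9  -0.1]
t 7.60 tray-frame tcp [  -0.7 -132.6  231. ] F [ 0.3  0.1 -0.4] w -0.0
t [0.2133 0.0003 0.1759] w [  0.1 -29.9  -0.1]
```

```bash
python3 -m inch '[{"tx":0.082,"ty":0,"tz":0.002,"wx":0,"wy":-30,"wz":0,"claw":0},{"tx":0.082,"ty":0,"tz":0.002,"wx":0,"wy":-30,"wz":0,"claw":0},{"tx":0.082,"ty":0,"tz":0.002,"wx":0,"wy":-30,"wz":0,"claw":0},{"tx":0.082,"ty":0,"tz":0.002,"wx":0,"wy":-30,"wz":0,"claw":0},{"tx":0.082,"ty":0,"tz":0.002,"wx":0,"wy":-30,"wz":0,"claw":0},{"tx":0.25,"ty":0,"tz":0.11,"wx":0,"wy":-30,"wz":0,"claw":0},{"tx":0.25,"ty":0,"tz":0.11,"wx":0,"wy":-30,"wz":0,"claw":0},{"tx":0.25,"ty":0,"tz":0.11,"wx":0,"wy":-30,"wz":0,"claw":0},{"tx":0.25,"ty":0,"tz":0.11,"wx":0,"wy":-30,"wz":0,"claw":0},{"tx":0.25,"ty":0,"tz":0.11,"wx":0,"wy":-30,"wz":0,"claw":0},{"tx":0.25,"ty":0,"tz":0.11,"wx":0,"wy":-30,"wz":0,"claw":0},{"tx":0.213,"ty":0,"tz":0.176,"wx":0,"wy":-30,"wz":0,"claw":0},{"tx":0.213,"ty":0,"tz":0.176,"wx":0,"wy":-30,"wz":0,"claw":0},{"tx":0.213,"ty":0,"tz":0.176,"wx":0,"wy":-30,"wz":0,"claw":0}]'; python3 -c "
from h import *
goto(0,110,180,0)
im=ctrl.capture('side');cv2.imwrite('pics/s3.png',cv2.resize(im[150:350,200:430],None,fx=3,fy=3)[:,:,::-1])"
```

```text
clock: 9.0
tool_pos: [0.4856, 0.1705, 0.1789]
eef_rot: [[-0.293, 0.956, -0.011], [0.956, 0.293, -0.001], [0.002, -0.011, -1.0]]
force: [-0.7, 0.3, 0.9]
width: -0.0
gripper_force: 0.0
t 9.00 tray-frame tcp [ -4.  139.9 178.9] F [-0.6  0.5  0.9] w -0.0
t [-0.0299  0.004  -0.0012] w [-0.6 -0.1 -0.2]
```

View pics/s3.png

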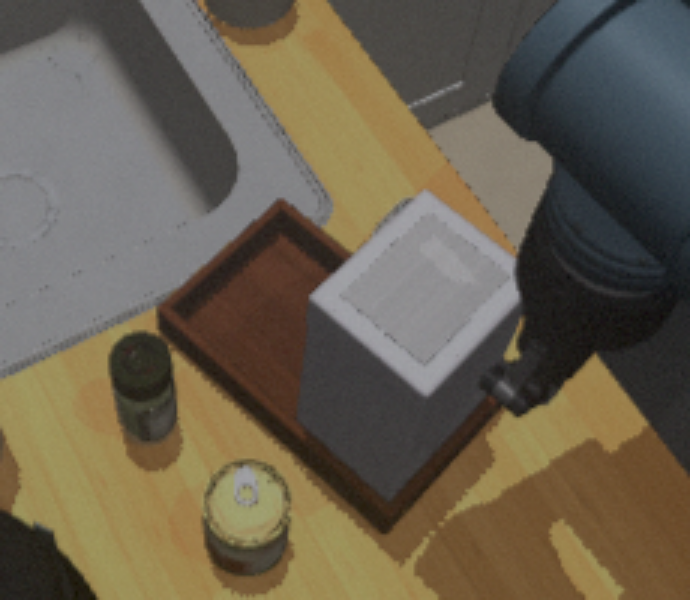

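The tin stands upright against the +y wall, with the fingers level with its lid at about (515,385). Now I tip it gently toward -y.

```bash
python3 -m inch '[{"tx":-0.01,"ty":0.003,"tz":-0.001,"wx":0,"wy":0,"wz":0,"claw":0},{"tx":-0.02,"ty":0.003,"tz":-0.002,"wx":0,"wy":0,"wz":0,"claw":0},{"tx":-0.024,"ty":0.004,"tz":-0.002,"wx":0,"wy":0,"wz":0,"claw":0},{"tx":-0.028,"ty":0.004,"tz":-0.002,"wx":0,"wy":0,"wz":0,"claw":0},{"tx":-0.032,"ty":0.004,"tz":-0.002,"wx":0,"wy":0,"wz":0,"claw":0},{"tx":-0.036,"ty":0.004,"tz":-0.002,"wx":0,"wy":0,"wz":0,"claw":0},{"tx":-0.04,"ty":0.004,"tz":-0.002,"wx":0,"wy":0,"wz":0,"claw":0},{"tx":-0.044,"ty":0.004,"tz":-0.002,"wx":0,"wy":0,"wz":0,"claw":0},{"tx":-0.048,"ty":0.004,"tz":-0.002,"wx":0,"wy":0,"wz":0,"claw":0},{"tx":-0.052,"ty":0.004,"tz":-0.002,"wx":0,"wy":0,"wz":0,"claw":0},{"tx":-0.056,"ty":0.004,"tz":-0.002,"wx":0,"wy":0,"wz":0,"claw":0},{"tx":-0.06,"ty":0.004,"tz":-0.002,"wx":0,"wy":0,"wz":0,"claw":0}]'; python3 -c "
from h import *
st()
im=ctrl.capture('side');cv2.imwrite('pics/s4.png',cv2.resize(im[150:350,200:430],None,fx=3,fy=3)[:,:,::-1])"
```

```text
clock: 10.25
tool_pos: [0.5101, 0.116, 0.1862]
eef_rot: [[-0.295, 0.955, -0.0], [0.955, 0.295, -0.0], [-0.0, -0.0, -1.0]]
force: [0.6, 0.3, 0.8]
width: -0.002
gripper_force: 0.4
t 10.25 tray-frame tcp [  3.3  80.6 186.2] F [0.6 0.1 0.8] w -0.0
```

View pics/s4.png

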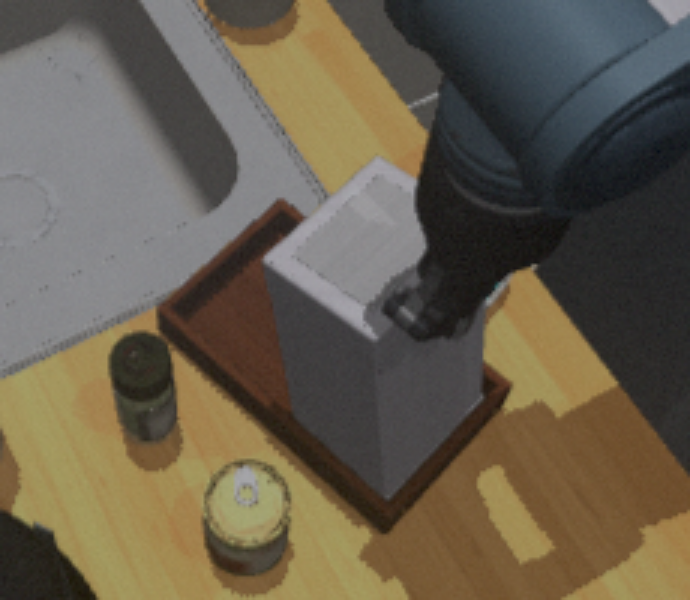

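The tin is tipping about its -y foot edge and the foot is staying put.

```bash
python3 -m inch '[{"tx":-0.004,"ty":0,"tz":0,"wx":0,"wy":0,"wz":0,"claw":0},{"tx":-0.008,"ty":0,"tz":0,"wx":0,"wy":0,"wz":0,"claw":0},{"tx":-0.012,"ty":0,"tz":0,"wx":0,"wy":0,"wz":0,"claw":0},{"tx":-0.016,"ty":0,"tz":0,"wx":0,"wy":0,"wz":0,"claw":0},{"tx":-0.02,"ty":0,"tz":0,"wx":0,"wy":0,"wz":0,"claw":0},{"tx":-0.024,"ty":0,"tz":0,"wx":0,"wy":0,"wz":0,"claw":0},{"tx":-0.028,"ty":0,"tz":0,"wx":0,"wy":0,"wz":0,"claw":0},{"tx":-0.032,"ty":0,"tz":0,"wx":0,"wy":0,"wz":0,"claw":0},{"tx":-0.036,"ty":0,"tz":0,"wx":0,"wy":0,"wz":0,"claw":0},{"tx":-0.039,"ty":0,"tz":0,"wx":0,"wy":0,"wz":0,"claw":0},{"tx":-0.042,"ty":0,"tz":0,"wx":0,"wy":0,"wz":0,"claw":0},{"tx":-0.045,"ty":0,"tz":0,"wx":0,"wy":0,"wz":0,"claw":0},{"tx":-0.048,"ty":0,"tz":0,"wx":0,"wy":0,"wz":0,"claw":0},{"tx":-0.048,"ty":0,"tz":0,"wx":0,"wy":0,"wz":0,"claw":0},{"tx":-0.048,"ty":0,"tz":-0.03,"wx":0,"wy":0,"wz":0,"claw":0},{"tx":-0.048,"ty":0,"tz":-0.06,"wx":0,"wy":0,"wz":0,"claw":0},{"tx":-0.048,"ty":0,"tz":-0.06,"wx":0,"wy":0,"wz":0,"claw":0}]'; python3 -c "
from h import *
goto(0,-230,250,0)
im=ctrl.capture('side');cv2.imwrite('pics/s5.png',cv2.resize(im[150:350,200:430],None,fx=3,fy=3)[:,:,::-1])"
```

```text
clock: 12.0
tool_pos: [0.5267, 0.0704, 0.2512]
eef_rot: [[-0.296, 0.955, 0.009], [0.955, 0.296, -0.001], [-0.003, 0.008, -1.0]]
force: [0.1, 0.5, 0.1]
width: 0.002
gripper_force: 0.0
t 12.00 tray-frame tcp [  5.7  32.2 251.2] F [0.3 0.5 0.1] w 0.0
t [-0.2622 -0.0057  0.002 ] w [ 0.5  0.2 -0. ]
```

View pics/s5.png

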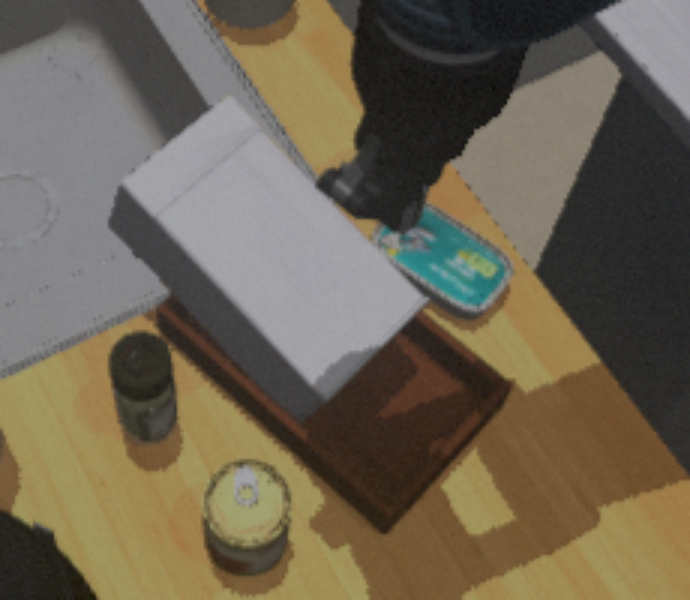

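The tin lies as intended: foot on the tray floor, lid end up on the -y wall near (150,190), pointing over the sink. I move behind the lid end.

```bash
python3 -m inch '[{"tx":-0.262,"ty":-0.006,"tz":0,"wx":0,"wy":0,"wz":0,"claw":0},{"tx":-0.262,"ty":-0.006,"tz":0,"wx":0,"wy":0,"wz":0,"claw":0},{"tx":-0.262,"ty":-0.006,"tz":0,"wx":0,"wy":0,"wz":0,"claw":0},{"tx":-0.262,"ty":-0.006,"tz":0,"wx":0,"wy":0,"wz":0,"claw":0},{"tx":-0.262,"ty":-0.006,"tz":0,"wx":0,"wy":30,"wz":0,"claw":0},{"tx":-0.262,"ty":-0.006,"tz":0,"wx":0,"wy":30,"wz":0,"claw":0},{"tx":-0.262,"ty":-0.006,"tz":0.08,"wx":0,"wy":30,"wz":0,"claw":0},{"tx":-0.262,"ty":-0.006,"tz":0.08,"wx":0,"wy":30,"wz":0,"claw":0},{"tx":-0.262,"ty":-0.006,"tz":0.16,"wx":0,"wy":30,"wz":0,"claw":0},{"tx":-0.262,"ty":-0.006,"tz":0.18,"wx":0,"wy":30,"wz":0,"claw":0},{"tx":-0.262,"ty":-0.006,"tz":0.18,"wx":0,"wy":30,"wz":0,"claw":0},{"tx":-0.262,"ty":-0.006,"tz":0.18,"wx":0,"wy":30,"wz":0,"claw":0}]'; python3 -c "
from h import *
goto(0,-195,68,30)
im=ctrl.capture('side');cv2.imwrite('pics/s6.png',cv2.resize(im[130:350,180:430],None,fx=2.7,fy=2.7)[:,:,::-1])
k=ctrl.get_calibration('top');im=ctrl.capture('top')
m=ctrl.masks_of('top','tall_tin')
for q in m[:1]: print(q['p'],RT.T@(ray(k,q['xy'],.1)-T))"
```

```text
clock: 13.25
tool_pos: [0.5952, -0.1808, 0.0656]
eef_rot: [[-0.255, 0.955, -0.15], [0.826, 0.296, 0.48], [0.502, -0.002, -0.865]]
force: [1.1, -0.4, 1.4]
width: 0.004
gripper_force: 0.0
t 13.25 tray-frame tcp [  -3.2 -228.1   65.6] F [ 1.  -0.7  1.4] w 0.0
t [0.0298 0.0032 0.0145] w [-0.1 -0.2 -0.1]
0.6 [-0.00101663 -0.0695292   0.1       ]
```

View pics/s6.png

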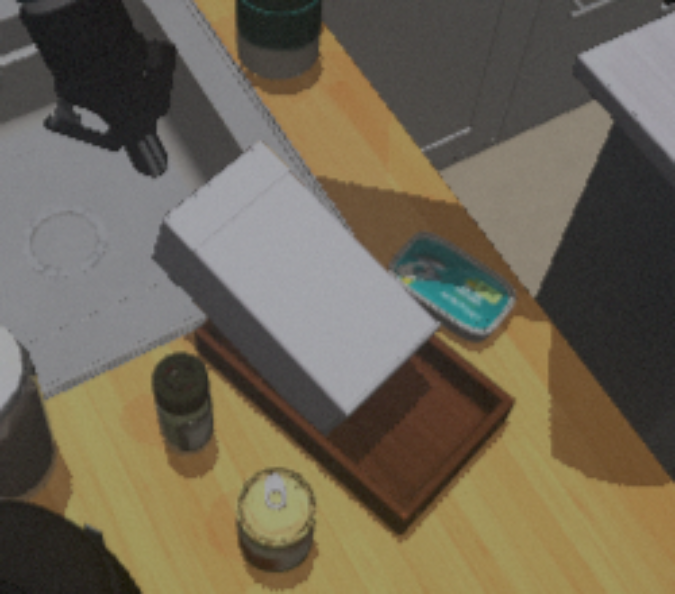

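The tool is behind the lid end, in line with the tin's axis. I push it back toward +y.

```bash
python3 -m inch '[{"tx":0.015,"ty":0.002,"tz":0.007,"wx":0,"wy":0,"wz":0,"claw":0},{"tx":0.026,"ty":0.003,"tz":0.0125,"wx":0,"wy":0,"wz":0,"claw":0},{"tx":0.0298,"ty":0.003,"tz":0.0145,"wx":0,"wy":0,"wz":0,"claw":0},{"tx":0.0324,"ty":0.003,"tz":0.016,"wx":0,"wy":0,"wz":0,"claw":0},{"tx":0.035,"ty":0.003,"tz":0.0175,"wx":0,"wy":0,"wz":0,"claw":0},{"tx":0.0376,"ty":0.003,"tz":0.019,"wx":0,"wy":0,"wz":0,"claw":0},{"tx":0.0402,"ty":0.003,"tz":0.0205,"wx":0,"wy":0,"wz":0,"claw":0},{"tx":0.0428,"ty":0.003,"tz":0.022,"wx":0,"wy":0,"wz":0,"claw":0},{"tx":0.0454,"ty":0.003,"tz":0.0235,"wx":0,"wy":0,"wz":0,"claw":0},{"tx":0.048,"ty":0.003,"tz":0.025,"wx":0,"wy":0,"wz":0,"claw":0},{"tx":0.0506,"ty":0.003,"tz":0.0265,"wx":0,"wy":0,"wz":0,"claw":0}]'; python3 -c "
from h import *
st()"
```

```text
clock: 14.5
tool_pos: [0.5819, -0.1263, 0.0686]
eef_rot: [[-0.256, 0.955, -0.147], [0.828, 0.295, 0.477], [0.499, 0.0, -0.866]]
force: [0.8, -0.7, -0.8]
width: 0.003
gripper_force: 0.3
t 14.50 tray-frame tcp [   0.3 -172.    68.6] F [ 0.5 -0.9 -0.8] w 0.0
```

```bash
python3 -m inch '[{"tx":0.0035,"ty":0,"tz":0.002,"wx":0,"wy":0,"wz":0,"claw":0},{"tx":0.0069,"ty":0,"tz":0.004,"wx":0,"wy":0,"wz":0,"claw":0},{"tx":0.0104,"ty":0,"tz":0.006,"wx":0,"wy":0,"wz":0,"claw":0},{"tx":0.0139,"ty":0,"tz":0.008,"wx":0,"wy":0,"wz":0,"claw":0},{"tx":0.0173,"ty":0,"tz":0.01,"wx":0,"wy":0,"wz":0,"claw":0}]'; python3 -c "
from h import *
st()";python3 -m inch '[{"tx":0.0035,"ty":0,"tz":0.002,"wx":0,"wy":0,"wz":0,"claw":0},{"tx":0.0069,"ty":0,"tz":0.004,"wx":0,"wy":0,"wz":0,"claw":0},{"tx":0.0104,"ty":0,"tz":0.006,"wx":0,"wy":0,"wz":0,"claw":0},{"tx":0.0139,"ty":0,"tz":0.008,"wx":0,"wy":0,"wz":0,"claw":0},{"tx":0.0173,"ty":0,"tz":0.01,"wx":0,"wy":0,"wz":0,"claw":0}]'; python3 -c "
from h import *
st()
im=ctrl.capture('side');cv2.imwrite('pics/s7.png',cv2.resize(im[130:350,180:430],None,fx=2.7,fy=2.7)[:,:,::-1])"
```

```text
clock: 15.0
tool_pos: [0.5759, -0.1067, 0.0686]
eef_rot: [[-0.256, 0.955, -0.148], [0.827, 0.295, 0.478], [0.5, -0.0, -0.866]]
force: [0.1, -1.4, 0.2]
width: -0.005
gripper_force: 0.4
t 15.00 tray-frame tcp [   0.2 -151.6   68.6] F [-0.3 -1.4  0.2] w -0.01
clock: 15.5
tool_pos: [0.57, -0.0877, 0.0686]
eef_rot: [[-0.256, 0.955, -0.148], [0.827, 0.295, 0.478], [0.5, 0.0, -0.866]]
force: [0.4, -1.4, -0.8]
width: -0.003
gripper_force: 0.6
t 15.50 tray-frame tcp [   0.3 -131.6   68.6] F [-0.1 -1.5 -0.8] w -0.0
```

View pics/s7.png

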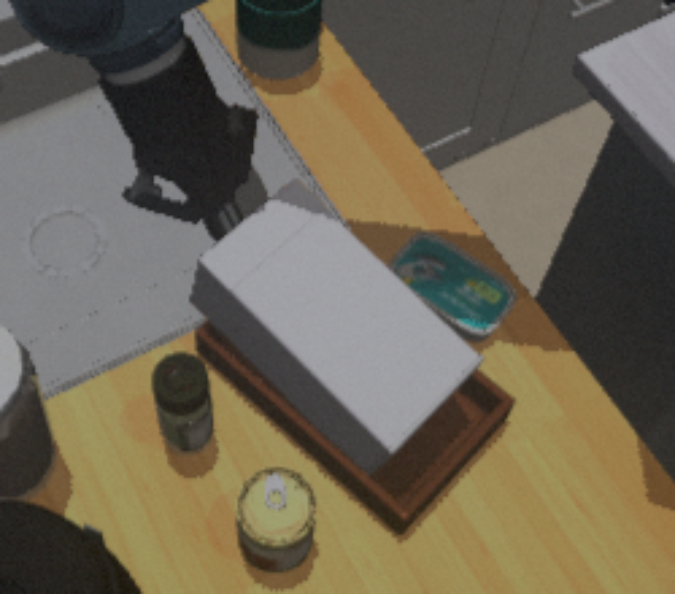

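The tin is sliding straight, its foot about 25 mm short of the far wall. I continue slowly.

```bash
python3 -m inch '[{"tx":0.0026,"ty":0,"tz":0.0015,"wx":0,"wy":0,"wz":0,"claw":0},{"tx":0.0052,"ty":0,"tz":0.003,"wx":0,"wy":0,"wz":0,"claw":0},{"tx":0.0078,"ty":0,"tz":0.0045,"wx":0,"wy":0,"wz":0,"claw":0},{"tx":0.0104,"ty":0,"tz":0.006,"wx":0,"wy":0,"wz":0,"claw":0},{"tx":0.013,"ty":0,"tz":0.0075,"wx":0,"wy":0,"wz":0,"claw":0}]'; python3 -c "
from h import *
st()";python3 -m inch '[{"tx":0.0017,"ty":0,"tz":0.001,"wx":0,"wy":0,"wz":0,"claw":0},{"tx":0.0035,"ty":0,"tz":0.002,"wx":0,"wy":0,"wz":0,"claw":0},{"tx":0.0052,"ty":0,"tz":0.003,"wx":0,"wy":0,"wz":0,"claw":0}]'; python3 -c "
from h import *
st()"
```

```text
clock: 16.05
tool_pos: [0.5656, -0.0734, 0.0686]
eef_rot: [[-0.256, 0.955, -0.148], [0.827, 0.295, 0.478], [0.5, -0.0, -0.866]]
force: [0.0, -1.1, -0.3]
width: 0.001
gripper_force: 0.6
t 16.05 tray-frame tcp [   0.3 -116.7   68.6] F [-0.3 -1.  -0.3] w 0.0
clock: 16.35
tool_pos: [0.5638, -0.0678, 0.0686]
eef_rot: [[-0.256, 0.955, -0.148], [0.827, 0.295, 0.478], [0.5, -0.0, -0.866]]
force: [1.0, -1.0, -1.0]
width: -0.002
gripper_force: 0.6
t 16.35 tray-frame tcp [   0.3 -110.8   68.6] F [ 0.7 -1.3 -1. ] w -0.0
```

```bash
python3 -m inch '[{"tx":0.0009,"ty":0,"tz":0.0005,"wx":0,"wy":0,"wz":0,"claw":0},{"tx":0.0017,"ty":0,"tz":0.001,"wx":0,"wy":0,"wz":0,"claw":0},{"tx":0.0026,"ty":0,"tz":0.0015,"wx":0,"wy":0,"wz":0,"claw":0}]'; python3 -c "
from h import *
st()";python3 -m inch '[{"tx":0.0009,"ty":0,"tz":0.0005,"wx":0,"wy":0,"wz":0,"claw":0},{"tx":0.0017,"ty":0,"tz":0.001,"wx":0,"wy":0,"wz":0,"claw":0},{"tx":0.0026,"ty":0,"tz":0.0015,"wx":0,"wy":0,"wz":0,"claw":0}]'; python3 -c "
from h import *
st()"
```

```text
clock: 16.65
tool_pos: [0.563, -0.065, 0.0686]
eef_rot: [[-0.256, 0.955, -0.148], [0.827, 0.295, 0.478], [0.5, 0.0, -0.866]]
force: [-0.2, -1.6, -1.0]
width: -0.001
gripper_force: 0.6
t 16.65 tray-frame tcp [   0.3 -108.    68.6] F [-0.7 -1.5 -1. ] w -0.0
clock: 16.95
tool_pos: [0.5621, -0.0621, 0.0686]
eef_rot: [[-0.256, 0.955, -0.148], [0.827, 0.295, 0.478], [0.5, 0.0, -0.866]]
force: [-0.0, -1.5, -1.3]
width: 0.002
gripper_force: 0.6
t 16.95 tray-frame tcp [   0.3 -104.9   68.6] F [-0.5 -1.4 -1.3] w 0.0
```

```bash
python3 -m inch '[{"tx":0.0009,"ty":0,"tz":0.0005,"wx":0,"wy":0,"wz":0,"claw":0},{"tx":0.0017,"ty":0,"tz":0.001,"wx":0,"wy":0,"wz":0,"claw":0}]' | grep force:; python3 -m inch '[{"tx":0.0009,"ty":0,"tz":0.0005,"wx":0,"wy":0,"wz":0,"claw":0},{"tx":0.0017,"ty":0,"tz":0.001,"wx":0,"wy":0,"wz":0,"claw":0}]' | grep force:;  python3 -c "
from h import *
st()
im=ctrl.capture('side');cv2.imwrite('pics/s8.png',cv2.resize(im[130:350,180:430],None,fx=2.7,fy=2.7)[:,:,::-1])"
```

```text
force: [-0.1, -1.4, -0.3]
gripper_force: 0.6
force: [1.8, -5.5, -0.5]
gripper_force: 2.7
t 17.35 tray-frame tcp [   0.6 -101.8   68.6] F [ 0.1 -5.8 -0.5] w 0.0
```

View pics/s8.png

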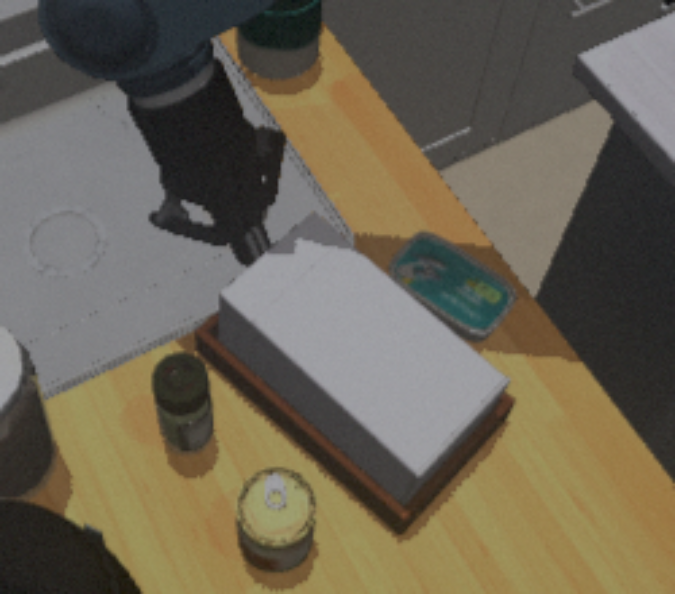

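I have now viewed 11 pictures, one over the limit of 10, so from here on I work from numbers only. In the last picture the tin lies in line with the tray and its foot is at the far wall. The 6 N force agrees.

```bash
python3 -m inch '[{"tx":0.0009,"ty":0,"tz":0.0005,"wx":0,"wy":0,"wz":0,"claw":0},{"tx":0.0009,"ty":0,"tz":0.0005,"wx":0,"wy":0,"wz":0,"claw":0}]' | grep force:; python3 -m inch '[{"tx":0.0009,"ty":0,"tz":0.0005,"wx":0,"wy":0,"wz":0,"claw":0},{"tx":0.0009,"ty":0,"tz":0.0005,"wx":0,"wy":0,"wz":0,"claw":0}]' | grep force:;  python3 -c "
from h import *
st()"
```

```text
force: [2.3, -5.9, -0.8]
gripper_force: 3.2
force: [2.0, -7.2, -0.6]
gripper_force: 4.4
t 17.80 tray-frame tcp [   1.2 -101.4   69.4] F [-0.2 -7.5 -0.6] w 0.0
```

```bash
python3 -m inch '[{"tx":0.0009,"ty":0,"tz":0.0005,"wx":0,"wy":0,"wz":0,"claw":0},{"tx":0.0017,"ty":0,"tz":0.001,"wx":0,"wy":0,"wz":0,"claw":0}]' | grep force:; python3 -c "
from h import *
st()"; python3 -m inch '[{"tx":0.0009,"ty":0,"tz":0.0005,"wx":0,"wy":0,"wz":0,"claw":0},{"tx":0.0017,"ty":0,"tz":0.001,"wx":0,"wy":0,"wz":0,"claw":0}]' | grep force:;  python3 -c "
from h import *
st()
im=ctrl.capture('side');np.save('m.npy',ctrl.masks_of('side','tall_tin')[0]['pixels'])
k=ctrl.get_calibration('side');V=k['view']
def pr(p):
    q=V[:3,:3]@(T+RT@np.array(p)/1e3)+V[:3,3];return (k['cx']+k['fx']*q[0]/-q[2],k['cy']-k['fy']*q[1]/-q[2])
m=np.load('m.npy').astype(np.uint8);n=(np.indices(m.shape))
def box(t,foot):  # 8 corners, tilt t, foot lower edge y
    c=np.cos(t);s=np.sin(t);P=[]
    for x in(-52,52):
        for u in(0,200):
            for v in(0,88): P.append(pr((x,foot-u*c+v*s,6+u*s+v*c)))
    h=cv2.convexHull(np.array(P,np.float32)).astype(int);z=np.zeros_like(m);cv2.fillConvexPoly(z,h,1);return z
for t in(0,.03,.06,.09,.12,.157):
    print(t,max(((m&b).sum()/(m|b).sum(),f) for f in range(88,108,2) for b in[box(t,f)]))
"
```

```text
force: [4.6, -15.8, 1.2]
gripper_force: 7.8
t 18.00 tray-frame tcp [   1.6 -101.1   69.7] F [ -0.3 -16.4   1.2] w 0.0
force: [4.7, -20.3, 2.4]
gripper_force: 10.3
t 18.20 tray-frame tcp [   1.8 -100.9   70.1] F [ -1.5 -20.8   2.4] w -0.01
0 (np.float64(0.9422955974842767), 104)
0.03 (np.float64(0.9404222048475371), 104)
0.06 (np.float64(0.938622520693425), 102)
0.09 (np.float64(0.9305577132204443), 100)
0.12 (np.float64(0.9224458204334365), 102)
0.157 (np.float64(0.9077276205049732), 100)
```

The tool is 197 mm from where the foot stopped, so the lid end is just inside the wall, still tilted about 9° and held up by my own push. I back off and let it drop.

```bash
python3 -m inch '[{"tx":-0.0035,"ty":0,"tz":-0.002,"wx":0,"wy":0,"wz":0,"claw":0},{"tx":-0.007,"ty":0,"tz":-0.004,"wx":0,"wy":0,"wz":0,"claw":0},{"tx":-0.026,"ty":0,"tz":-0.015,"wx":0,"wy":0,"wz":0,"claw":0},{"tx":-0.026,"ty":0,"tz":-0.015,"wx":0,"wy":0,"wz":0,"claw":0},{"tx":-0.026,"ty":0,"tz":-0.015,"wx":0,"wy":0,"wz":0,"claw":0}]' | grep force:
cat >> h.py <<'E'
def fit():
    im=ctrl.capture('side');m=ctrl.masks_of('side','tall_tin')[0]['pixels'].astype(np.uint8)
    k=ctrl.get_calibration('side');V=k['view']
    def pr(p):
        q=V[:3,:3]@(T+RT@np.array(p)/1e3)+V[:3,3];return (k['cx']+k['fx']*q[0]/-q[2],k['cy']-k['fy']*q[1]/-q[2])
    def box(t,foot):
        c=np.cos(t);s=np.sin(t);P=[pr((x,foot-u*c+v*s,6+u*s+v*c)) for x in(-52,52) for u in(0,200) for v in(0,88)]
        h=cv2.convexHull(np.array(P,np.float32)).astype(int);z=np.zeros_like(m);cv2.fillConvexPoly(z,h,1);return z
    print(m.sum());
    for t in(0,.03,.06,.09,.12,.157): print(t,max(((m&b).sum()/(m|b).sum(),f) for f in range(88,110,2) for b in[box(t,f)]))
    return im,pr
E
python3 -c "
from h import *
goto(0,-60,120,0)
im,_=fit();cv2.imwrite('pics/s9.png',im[:,:,::-1])
a=cv2.imread('pics/s8.png');b=cv2.resize(im[130:350,180:430],None,fx=2.7,fy=2.7)[:,:,::-1]
(d,_),r=cv2.phaseCorrelate(a[260:470,340:500].mean(2),b[260:470,340:500].mean(2)),0
print('shift foot end',d)
print('shift lid end',cv2.phaseCorrelate(a[240:400,225:345].mean(2),b[240:400,225:345].mean(2))[0])"
```

```text
force: [-0.3, -0.2, 0.5]
gripper_force: 0.0
t 18.80 tray-frame tcp [ 1.000e-01 -1.242e+02  6.830e+01] F [-0.4 -0.1  0.5] w -0.0
t [ 0.0815 -0.0001 -0.0125] w [ -0.  -30.1  -0. ]
5817
0 (np.float64(0.918232044198895), 104)
0.03 (np.float64(0.9101861993428259), 104)
0.06 (np.float64(0.9090198530561201), 102)
0.09 (np.float64(0.9002175940317065), 100)
0.12 (np.float64(0.8951450286955173), 102)
0.157 (np.float64(0.8821543655056008), 100)
shift foot end (-0.15037048813758247, 0.02821484819286013)
shift lid end (0.3163555061751282, 0.1311528871591605)
```

The tin hasn't moved since the last picture, and its tilt is ambiguous there. I find the lid end's height by touching it gently from above.

```bash
python3 -m inch '[{"tx":-0.01,"ty":0,"tz":-0.08,"wx":0,"wy":0,"wz":0,"claw":0},{"tx":-0.01,"ty":0,"tz":-0.08,"wx":0,"wy":0,"wz":0,"claw":0},{"tx":-0.01,"ty":0,"tz":-0.08,"wx":0,"wy":-30,"wz":0,"claw":0},{"tx":0.04,"ty":0,"tz":-0.08,"wx":0,"wy":-30,"wz":0,"claw":0},{"tx":0.085,"ty":0,"tz":-0.043,"wx":0,"wy":-30,"wz":0,"claw":0},{"tx":0.085,"ty":0,"tz":-0.043,"wx":0,"wy":-30,"wz":0,"claw":0},{"tx":0.085,"ty":0,"tz":-0.043,"wx":0,"wy":-30,"wz":0,"claw":0},{"tx":0.085,"ty":0,"tz":-0.043,"wx":0,"wy":-30,"wz":0,"claw":0}]' | grep force:; python3 -c "
from h import *
goto(0,-70,125,0)"
```

```text
force: [1.0, -1.1, -0.3]
gripper_force: 0.0
t 19.70 tray-frame tcp [  0.4 -72.2 148.4] F [ 0.6 -1.4 -0.3] w -0.01
t [ 0.0021 -0.0004  0.0234] w [ 0.  -0.1  0.1]
```

```bash
python3 -m inch '[{"tx":0,"ty":0,"tz":0.01,"wx":0,"wy":0,"wz":0,"claw":0},{"tx":0,"ty":0,"tz":0.016,"wx":0,"wy":0,"wz":0,"claw":0},{"tx":0,"ty":0,"tz":0.02,"wx":0,"wy":0,"wz":0,"claw":0},{"tx":0,"ty":0,"tz":0.023,"wx":0,"wy":0,"wz":0,"claw":0}]'| grep -E "force:|tool_pos"; python3 -m inch '[{"tx":0,"ty":0,"tz":0.003,"wx":0,"wy":0,"wz":0,"claw":0},{"tx":0,"ty":0,"tz":0.006,"wx":0,"wy":0,"wz":0,"claw":0}]'| grep -E "force:|tool_pos";python3 -m inch '[{"tx":0,"ty":0,"tz":0.003,"wx":0,"wy":0,"wz":0,"claw":0},{"tx":0,"ty":0,"tz":0.006,"wx":0,"wy":0,"wz":0,"claw":0}]'| grep -E "force:|tool_pos"
```

```text
tool_pos: [0.5524, -0.0323, 0.1242]
force: [-0.7, -0.0, -0.3]
gripper_force: 0.0
tool_pos: [0.5528, -0.0318, 0.1191]
force: [-0.3, 0.1, 0.6]
gripper_force: 0.0
tool_pos: [0.5527, -0.0315, 0.1132]
force: [0.9, -0.7, 1.4]
gripper_force: 0.0
```

Nothing touched yet at 113 mm, so the lid end is below its propped height.

```bash
for i in 1; do python3 -m inch '[{"tx":0,"ty":0,"tz":0.003,"wx":0,"wy":0,"wz":0,"claw":0},{"tx":0,"ty":0,"tz":0.006,"wx":0,"wy":0,"wz":0,"claw":0}]'| grep -E " force:|^force|tool_pos"; done; python3 -m inch '[{"tx":0,"ty":0,"tz":0.002,"wx":0,"wy":0,"wz":0,"claw":0},{"tx":0,"ty":0,"tz":0.004,"wx":0,"wy":0,"wz":0,"claw":0}]'| grep -E "^force|tool_pos";python3 -m inch '[{"tx":0,"ty":0,"tz":0.002,"wx":0,"wy":0,"wz":0,"claw":0},{"tx":0,"ty":0,"tz":0.004,"wx":0,"wy":0,"wz":0,"claw":0}]'| grep -E "^force|tool_pos"
```

```text
tool_pos: [0.5527, -0.0315, 0.1071]
force: [-0.0, 0.9, -0.2]
tool_pos: [0.5526, -0.0315, 0.1031]
force: [0.5, -1.0, -0.2]
tool_pos: [0.5527, -0.0316, 0.0992]
force: [-0.4, -0.1, 0.7]
```

```bash
python3 -m inch '[{"tx":0,"ty":0,"tz":0.0015,"wx":0,"wy":0,"wz":0,"claw":0},{"tx":0,"ty":0,"tz":0.003,"wx":0,"wy":0,"wz":0,"claw":0}]'| grep -E "^force|tool_pos"; python3 -m inch '[{"tx":0,"ty":0,"tz":0.001,"wx":0,"wy":0,"wz":0,"claw":0},{"tx":0,"ty":0,"tz":0.002,"wx":0,"wy":0,"wz":0,"claw":0}]'| grep -E "^force|tool_pos";python3 -m inch '[{"tx":0,"ty":0,"tz":0.001,"wx":0,"wy":0,"wz":0,"claw":0},{"tx":0,"ty":0,"tz":0.0015,"wx":0,"wy":0,"wz":0,"claw":0}]'| grep -E "^force|tool_pos"
```

```text
tool_pos: [0.5527, -0.0315, 0.0962]
force: [-0.3, 0.1, -0.1]
tool_pos: [0.5527, -0.0316, 0.0942]
force: [-0.3, -0.4, -0.7]
tool_pos: [0.5527, -0.0316, 0.094]
force: [-5.7, 1.2, 12.0]
```

Contact at 94 mm is exactly floor plus tin width, so the lid end is flat on the floor. I check the foot end the same way.

```bash
python3 -m inch '[{"tx":0,"ty":0,"tz":-0.03,"wx":0,"wy":0,"wz":0,"claw":0},{"tx":0.05,"ty":0,"tz":-0.03,"wx":0,"wy":0,"wz":0,"claw":0},{"tx":0.1,"ty":0,"tz":-0.03,"wx":0,"wy":0,"wz":0,"claw":0},{"tx":0.15,"ty":0,"tz":-0.03,"wx":0,"wy":0,"wz":0,"claw":0},{"tx":0.15,"ty":0,"tz":-0.03,"wx":0,"wy":0,"wz":0,"claw":0},{"tx":0.15,"ty":0,"tz":-0.014,"wx":0,"wy":0,"wz":0,"claw":0},{"tx":0.15,"ty":0,"tz":-0.009,"wx":0,"wy":0,"wz":0,"claw":0},{"tx":0.15,"ty":0,"tz":-0.007,"wx":0,"wy":0,"wz":0,"claw":0},{"tx":0.15,"ty":0,"tz":-0.005,"wx":0,"wy":0,"wz":0,"claw":0},{"tx":0.15,"ty":0,"tz":-0.005,"wx":0,"wy":0,"wz":0,"claw":0}]'| grep -E "^force|tool_pos"; python3 -m inch '[{"tx":0,"ty":0,"tz":0.001,"wx":0,"wy":0,"wz":0,"claw":0},{"tx":0,"ty":0,"tz":0.002,"wx":0,"wy":0,"wz":0,"claw":0}]'| grep -E "^force|tool_pos";python3 -m inch '[{"tx":0,"ty":0,"tz":0.001,"wx":0,"wy":0,"wz":0,"claw":0},{"tx":0,"ty":0,"tz":0.0015,"wx":0,"wy":0,"wz":0,"claw":0}]'| grep -E "^force|tool_pos"
```

```text
tool_pos: [0.5086, 0.1113, 0.0979]
force: [-0.0, 0.3, 0.3]
tool_pos: [0.5086, 0.1116, 0.0961]
force: [0.1, -0.0, 0.6]
tool_pos: [0.5083, 0.1117, 0.0942]
force: [0.2, -1.0, 0.0]
```

Both ends are at 94 mm or lower, so the tin lies flat. I lift clear and hand in.

```bash
python3 -m inch '[{"tx":0,"ty":0,"tz":-0.05,"wx":0,"wy":0,"wz":0,"claw":0},{"tx":0,"ty":0,"tz":-0.1,"wx":0,"wy":0,"wz":0,"claw":0},{"tx":0,"ty":0,"tz":-0.15,"wx":0,"wy":0,"wz":0,"claw":0},{"tx":0,"ty":0,"tz":-0.15,"wx":0,"wy":0,"wz":0,"claw":0},{"tx":0,"ty":0,"tz":-0.15,"wx":0,"wy":0,"wz":0,"claw":0},{"tx":0,"ty":0,"tz":-0.15,"wx":0,"wy":0,"wz":0,"claw":0}]'| grep -E "^force|tool_pos|clock"; python3 -c "
from h import *
print(ctrl.job_done())"
```

```text
clock: 23.7
tool_pos: [0.5074, 0.1118, 0.2427]
force: [-1.1, -0.8, 0.3]
the job is handed in; nothing more can be done
None
```

The tin lies flat on the tray floor: by touch, its top is 94 mm up at the lid end and no higher at the foot end. I handed the job in at 23.7 s with the arm clear and a peak push of about 21 N, but I viewed 11 pictures, one over the limit of 10.

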